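# Polish a jig of connectors on the hand-cranked polisher

## Task

Set the round connector jig into the polisher's cup so that it lies flat on the bottom. Then crank two full turns clockwise, slowly and evenly: never above about half a turn a second, with no racing off after the heavy point in each turn, no running back, and only a light pull, about a kilogram at most, in or out along the crank arm. Leave the handle parked over the rest mark with the jig in place, and leave the other things on the bench alone.

Things in the scene. Friction and masses are not known exactly. Their poses are not given: they have to be found in the camera images.
- jig: Loose aluminium disc with a plain round knob on top: disc 72 mm in diameter (underside chamfered 3 mm), 16 mm thick; knob 22 mm in diameter, upright in the centre, from 16 to 51 mm above the underside (take it by the knob). Eight white stubs 8 mm high stand round the knob at 26 mm from the centre (seen only). Origin: centre of the underside, z up. About 0.25 kg.
- polisher: Grey bench machine, fixed to the bench, 170 mm (its x) by 300 mm (its y), flat deck 60 mm above the bench, on which stand the cup (at its -y end) and the crank (at its +y end). The crank's vertical axis is 60 to 80 mm from the origin along +y: its hub is clamped in a slot, at a different place each time, and is not measured. Origin: centre of the footprint on the bench; z up; yaw varies.
- cup (a point): Centre of the cup's flat bottom, level with the deck, 60 mm above the bench, 80 mm from the machine's origin along its -y. The cup is a steel rim on the deck, 76 mm inside diameter (2 mm free all round the jig), 90 mm outside, 12 mm high. The axes are the machine's.
- handle: Crank handle: upright round black knob, 24 mm in diameter over its middle, 47 mm high. It spins freely on its pin, so a grip on it need not turn with the crank. Origin: centre of its underside, 127 mm above the bench (top at 174 mm); z up, its yaw means nothing. It is 50 to 78 mm from the crank axis, clamped at a different radius each time. Crank arm 20 mm wide, top at 123 mm; all else on the crank is below 128 mm.
- crank (a joint): Crank angle, rad, clockwise from above. 0: handle over the rest mark (small steel bar on the deck), on the machine's +y side; starts within 0.8 of 0. Two turns and parked: 12.57. Heavy point at pi and 3 pi (handle towards the cup): a sprung cam resists for 0.7 rad before it (peak 0.97 Nm: 12 to 20 N at the handle), then drives the crank on for 0.7 rad (up to 0.58 Nm); elsewhere 0.19 Nm of friction.
- carrier (a joint): How far, in m, the handle's foot is forced along the crank arm from its clamped radius, outwards positive: it sits in a stiff sprung slide, 8 N per mm, 0 when nothing pulls. Over 2 mm (16 N) either way is wrenching. It gives the side load, but reading noise is as large as that: the force felt at the gripper tells it better.
- cap_jar: Bystander: small jar with a white cap, 60 mm in diameter, 65 mm high, upright near the jig; it may stand in either of the two places. Origin: centre of the underside.
- tape: Bystander: roll of black tape lying flat, 90 mm outside, 60 mm inside, 18 mm high. Origin: centre of the underside.
- strippers: Bystander: strippers with two orange handles, lying flat, 190 mm long, 16 mm high, jaws to its +x. Origin: on the bench, near the pivot.
- cleaver: Bystander: black block 70 x 60 x 45 mm with a metal top plate up to 55 mm. Origin: centre of the underside.
- spirit: Bystander: clear bottle, 56 mm in diameter, 140 mm high. Origin: centre of the underside.
- wipes: Bystander: cardboard box 110 x 120 x 75 mm. Origin: centre of the underside.
There are look-alikes about, which are no part of the job. Leave any green or purple look-alike of the jig alone.

How it is judged:
By the outcome, as a careful person would: the job done as asked, in the order asked, and still so for the second after the job is handed in, with the robot touching nothing.
It also fails if it takes over 72 s, if anything falls off the work surface, if the arm or the gripper's body presses on something with over 40 N, if the wrist force passes 120 N, or if a joint passes its speed limit or range.

## Robot

A 6-joint arm with a two-finger parallel gripper is mounted at the origin on the work surface. World frame = base frame: x ahead of the robot, y to its left, z up, the work surface at z = 0. Lengths are in m, angles in degrees, forces in N, time in s.
With the tool pointing down it reaches from about 0.375 to 0.9 m from the base axis. Payload 3.1 kg.
Tool frame: the origin (TCP) lies at the very end of the fingers, on their centre line; the grasp point (between the pads) lies 19 mm behind it (bot.tcp_to_grasp is the distance from the TCP to the grasp point, in m); z points along the fingers, y is the direction in which the jaws open and shut (so a half turn about z gives the same grasp; the last joint's range is limited). The gripper opens to 87 mm and grips with 3 to 60 N. Pads are 19 mm wide; open, the fingers measure 117 mm over their backs; the gripper's body (75 mm by 190 mm) begins 51 mm behind the grasp point.
Start: joints at [-84.597, 30.224, 82.088, -0, 67.689, -10.227], TCP at [0.168, -0.602, 0.223] pointing down, gripper open.
Joint ranges: [-176.69, 176.69], [-43.24, 126.21], [12.49, 139.97], [-82, 262], [0, 151.66], [-163.58, 163.58]. Speed limits (degrees/s): [159.86, 159.86, 180, 180, 180, 180].

## Interface

Orientations are given as a 3x3 rotation matrix whose columns are the frame's x, y, z axes.
In Python, from rig import telemetry, eyes, order, bot gives the robot as it stands. The module is installed in compiled form; this text tells all that it offers.
- The arm moves only by the tool servo_tool, never from a script. Its argument "targets" is a list of rows, each a list of 2 entries, a list of its own where there are three numbers: the shift along the tool's x, y, z in m, then the turn, a rotation vector about the tool's x, y, z in rad. In form: [[[tx, ty, tz], [wx, wy, wz]], ...]. A call has 1 to 12 rows; each row is the pose to reach, as a shift and turn from the pose commanded when the call began, along the tool's axes at that moment; what a row does not reach only later rows make up. A row lasts 1/8 s, in which the tool goes at most 62.5 mm and 10.7 degrees, less where a joint would pass 70% of its speed; a pose out of reach is approached as far as the arm can. A call with a gripper value outside its range is refused whole. "gripper" is the finger opening in m, from 0 to 0.087, set as the call begins (left out, the last holds). The fingers move at their own pace and stop on an object; the grip force is fixed at half the most. Time passes only in rows, so rows that repeat a pose let the fingers close. It gives the time, the measured TCP pose, the force and the opening at its end, in the units of the state.
- telemetry.read_state(): the state, without advancing time (a new reading comes with each control period).
- eyes.capture(name): name is "side" or "top"; returns a dict with "pixels" (384x512x3 uint8, blue, green, red), "intrinsics" (3x3 intrinsics, pixels), "extrinsics" (4x4, takes a point from camera to world coordinates). Camera axes: x right, y down, z forward; pixel columns grow to the right and rows downward; lengths in m; the calibration is good to about 2 mm. A picture is of the moment at which its call begins. There is no depth.
- order.hand_in(): hands the job in, once; it reports no verdict.
The state is a dict: "time_s": time; "joint_positions": joint angles; "qvel": joint speeds; "tau": joint torques, N m; "position": TCP position; "tcp_rot": TCP orientation; "force": force on the tool from outside, world axes, zero at the start; "moment": the same for the moment, N m; "opening": opening from 0.0 (shut) to 1.0 (fully open).
Only numpy, scipy, OpenCV 4.12 (cv2) and the standard library are available. Lean on these libraries where they do the work, as an engineer would, in place of code of your own. Each camera call takes 0.05 s, during which the arm holds its last target. There are 200 camera calls.

## Working session

There is one attempt and no reset: what is moved stays moved. The work goes in short steps, Python scripts to look and compute and a tool call to move; the robot and the scene stay as the last step left them, time stands still between calls to the robot, and variables do not carry over. Pictures are saved under pics/ and viewed, about 8 in all and at most 12, crops included, and the job is handed in when it is done.

Besides the shell and the picture viewer there is one more tool, called after "Emit:" by a JSON object that holds its "method" and its "body". servo_tool: Moves the arm, as the interface text tells. Its arguments: {"type":"object","properties":{"targets":{"type":"array","items":{"type":"array"}},"gripper":{"type":"number"}},"required":["targets"]}

```bash
mkdir -p pics
cat > h.py <<'E'
import numpy as np, cv2
from rig import telemetry, eyes, order, bot
def cap(n,f=None):
    c=eyes.capture(n); 
    if f: cv2.imwrite('pics/'+f,c['pixels'])
    return c
def ray(c,u,v,z):
    K=np.array(c['intrinsics']);T=np.array(c['extrinsics'])
    d=T[:3,:3]@np.linalg.solve(K,[u,v,1.]);o=T[:3,3]
    return o+d*(z-o[2])/d[2]
def proj(c,p):
    K=np.array(c['intrinsics']);T=np.array(c['extrinsics'])
    q=K@(T[:3,:3].T@(np.array(p)-T[:3,3]));return q[:2]/q[2]
E
python3 - <<'E'
from h import *
a=cap('top','t0.png');b=cap('side','s0.png')
for c in(a,b):print(np.round(c['intrinsics'],1).tolist(),np.round(c['extrinsics'],3).tolist())
s=telemetry.read_state();print(s)
E
```

```text
[[355.0, 0.0, 259.5], [0.0, 355.0, 189.3], [0.0, 0.0, 1.0]] [[0.002, -0.995, 0.095, 0.38], [-1.0, -0.002, -0.009, 0.048], [0.009, -0.095, -0.995, 1.33], [0.0, 0.0, 0.0, 1.0]]
[[369.6, 0.0, 254.9], [0.0, 369.6, 194.4], [0.0, 0.0, 1.0]] [[-0.972, -0.18, 0.15, 0.362], [-0.234, 0.709, -0.666, 0.787], [0.013, -0.682, -0.731, 0.911], [0.0, 0.0, 0.0, 1.0]]
{'time_s': 0.1, 'joint_positions': array([-8.45948551e+01,  3.02727904e+01,  8.21486781e+01,  1.71263644e-04,
        6.76882661e+01, -1.02271763e+01]), 'qvel': array([ 0.04926796, -0.12397034, -0.16431246,  0.04274418,  0.06820854,
        0.00143441]), 'tau': array([-7.51687712e-04, -4.40987670e+01, -1.77151126e+01,  6.35447516e-02,
        5.34311368e-02, -3.68717076e-05]), 'position': array([ 0.16838284, -0.60121719,  0.22168062]), 'tcp_rot': array([[ 9.63011050e-01,  2.69461845e-01, -1.77657216e-04],
       [ 2.69461686e-01, -9.63009223e-01,  1.90697408e-03],
       [ 3.42771217e-04, -1.88430892e-03, -9.99998166e-01]]), 'force': array([0.07493878, 1.16485394, 1.22363737]), 'moment': array([-0.02414522, -0.02501232, -0.00458176]), 'opening': 1.0001093701431076}
```

View pics/t0.png

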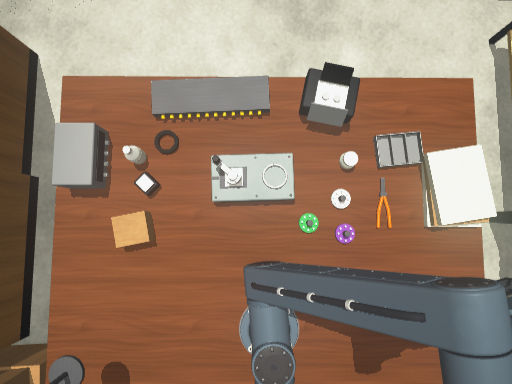

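View pics/s0.png

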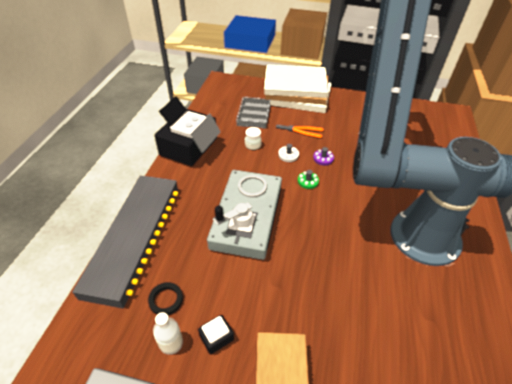

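The top view shows the jig candidates: aluminium with dark knob and white stubs at (341,199), green at (309,223), purple at (345,233), and the white-capped jar at (349,160). By its description I choose (341,199). The cup is at (275,176), the crank hub at about (233,176) and the black handle at (216,160). Next comes a close crop, then measurement.

Run:
```python
from h import *
a=cv2.imread('pics/t0.png');b=cv2.imread('pics/s0.png')
x=cv2.resize(a[140:250,200:370],None,fx=4.5,fy=4.5,interpolation=cv2.INTER_CUBIC)
cv2.imwrite('pics/c0.png',x)
y=cv2.resize(b[130:265,200:340],None,fx=4.4,fy=4.4,interpolation=cv2.INTER_CUBIC)
cv2.imwrite('pics/c1.png',y)
```

```text
(no output)
```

View pics/c0.png

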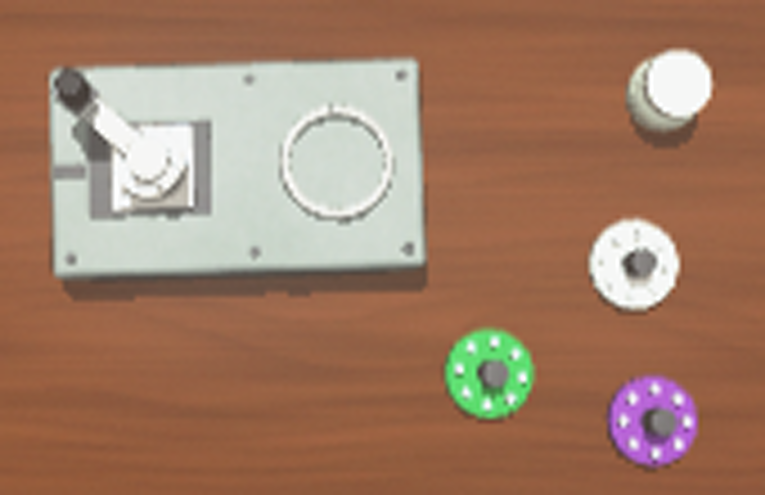

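View pics/c1.png

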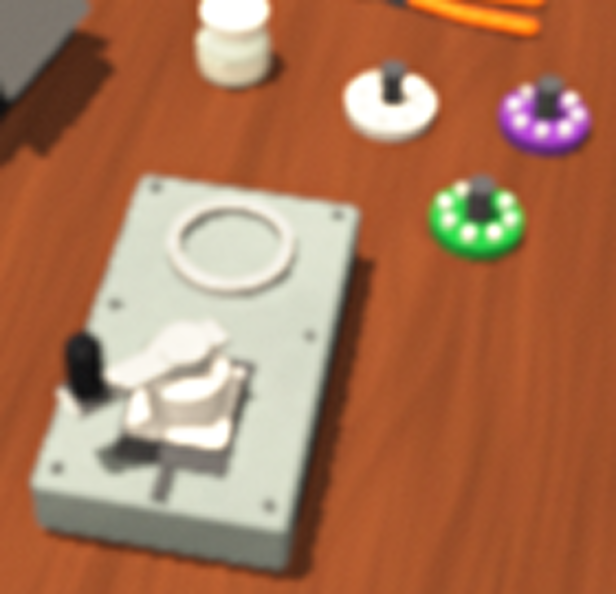

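The crops show the choice at (341,199): a plain white/aluminium disc with a grey knob, which is the jig. The handle is clockwise of the rest mark by roughly 0.7 rad. Measuring now.

```bash
cat >> h.py <<'E'
def blob(c,box,f):
    x0,y0,x1,y1=box;im=c['pixels'][y0:y1,x0:x1].astype(int)
    m=f(im[...,0],im[...,1],im[...,2]).astype(np.uint8)
    n,l,s,ce=cv2.connectedComponentsWithStats(m)
    i=1+np.argmax(s[1:,4]);pts=np.argwhere(l==i)[:,::-1]+[x0,y0]
    return ce[i]+[x0,y0],s[i,4],pts
E
python3 - <<'E'
from h import *
a=cap('top');b=cap('side')
white=lambda B,G,R:(B>150)&(G>150)&(R>150)
disc=lambda B,G,R:(np.abs(B-R)<40)&(B>60)  # disc+knob grey
p=blob(a,(325,184,358,214),disc);(cx,cy),r=cv2.minEnclosingCircle(p[2].astype(np.float32))
print('jig top',p[0],p[1],cx,cy,r,ray(a,*p[0],.012),ray(a,cx,cy,.012))
p=blob(b,(275,148,303,163),white);print('jig side',p[0],p[1],ray(b,*p[0],.016))
dk=lambda B,G,R:(B<130)&(abs(B-R)<30)&(R<130)
for c,box in((a,(331,190,352,208)),(b,(283,140,297,156))):
    p=blob(c,box,dk);print('knob',p[0],p[1],ray(c,*p[0],.048 if c is a else .035))
# cup rim
p=blob(a,(258,160,294,192),lambda B,G,R:(B>222)&(G>222)&(R>222))
e=cv2.fitEllipse(cv2.convexHull(p[2].astype(np.int32)));print('cup',p[0],p[1],e,ray(a,*e[0],.072))
p=blob(b,(235,172,270,200),lambda B,G,R:(B>205)&(G>205)&(R>205))
e=cv2.fitEllipse(cv2.convexHull(p[2].astype(np.int32)));print('cup side',p[1],e,ray(b,*e[0],.072))
# machine deck
p=blob(a,(205,146,302,206),lambda B,G,R:(abs(B-R)<50)&(B>70)&(G>R-10))
h=cv2.convexHull(p[2].astype(np.int32)); 
q=np.array([ray(a,*t[0],.06)[:2] for t in h],np.float32)
R=cv2.minAreaRect(q);print('deck',p[1],R,cv2.boxPoints(R).tolist())
# handle
blk=lambda B,G,R:(B<75)&(G<75)&(R<75)
p=blob(a,(208,150,225,168),blk);print('handle',p[0],p[1],ray(a,*p[0],.17))
p=blob(b,(210,200,228,226),blk);print('handle s',p[0],p[1],ray(b,*p[0],.150),p[2].min(0),p[2].max(0))
E
```

```text
jig top [340.23322684 198.40894569] 313 340.1432189941406 198.45477294921875 9.963661193847656 [ 0.47222161 -0.26572734  0.012     ] [ 0.47204953 -0.26538741  0.012     ]
jig side [287.95544554 153.97524752] 202 [ 0.47472248 -0.25738322  0.016     ]
knob [339.69230769 198.76923077] 13 [ 0.46838355 -0.25517552  0.048     ]
knob [288.67741935 148.61290323] 31 [ 0.47499108 -0.26553026  0.035     ]
cup [274.46511628 175.80232558] 86 ((274.35614013671875, 175.34124755859375), (23.782995223999023, 24.05707359313965), 122.32605743408203) [ 0.55016135 -0.01699397  0.072     ]
cup side 449 ((254.15945434570312, 184.2034149169922), (24.547412872314453, 41.97972106933594), 108.75467681884766) [ 0.54657987 -0.0201579   0.072     ]
deck 3828 ((0.5451134443283081, 0.06235011667013168), (0.1720017045736313, 0.29681313037872314), 1.8585275411605835) [[0.4543447494506836, 0.20788945257663727], [0.4639708995819092, -0.08876753598451614], [0.6358821392059326, -0.0831892192363739], [0.626255989074707, 0.2134677767753601]]
handle [217.125 160.625] 16 [0.58540965 0.17722399 0.17      ]
handle s [218.82857143 213.35238095] 105 [0.59547081 0.18504508 0.15      ] [215 206] [223 220]
```

Machine yaw is about 1.9°, with its origin at (0.545, 0.062). The cup is at about (0.548, -0.018) and the jig at about (0.473, -0.264). I'll move above the jig and square the tool with the world.

Emit:
{"method": "servo_tool", "body": {"targets": [[[0.045,-0.028,0],[0,0,0.035]],[[0.092,-0.058,0],[0,0,0.07]],[[0.14,-0.088,0.01],[0,0,0.1]],[[0.188,-0.118,0.02],[0,0,0.14]],[[0.236,-0.148,0.035],[0,0,0.17]],[[0.284,-0.178,0.05],[0,0,0.2]],[[0.33,-0.208,0.06],[0,0,0.24]],[[0.365,-0.23,0.07],[0,0,0.27]],[[0.3845,-0.2424,0.08],[0,0,0.273]],[[0.3845,-0.2424,0.08],[0,0,0.273]],[[0.3845,-0.2424,0.08],[0,0,0.273]]]}}

```text
time_s: 1.58
position: [0.4732, -0.2654, 0.1427]
tcp_rot: [[1.0, -0.0, -0.0], [-0.0, -1.0, -0.0], [-0.0, 0.0, -1.0]]
force: [0.1, 0.5, -0.1]
opening: 1.0
```

Run:
```python
from h import *
s=telemetry.read_state();print(s['position'],s['tcp_rot'].round(3).tolist(),s['time_s'],s['force'])
a=cap('top');b=cap('side')
x=a['pixels'][130:240,240:400];y=b['pixels'][80:190,220:380]
cv2.imwrite('pics/c2.png',cv2.resize(np.vstack([x,y]),None,fx=2.7,fy=2.7,interpolation=cv2.INTER_CUBIC))
```

```text
[ 0.47319369 -0.26536257  0.14268769] [[1.0, -0.0, -0.0], [-0.0, -1.0, -0.0], [-0.0, 0.0, -1.0]] 1.575 [ 0.09880039  0.48409175 -0.10620349]
```

View pics/c2.png

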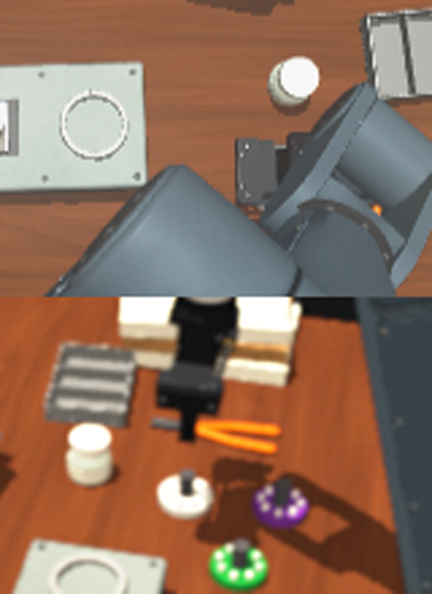

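Over the jig the side view shows the finger at about (289,132), directly in line with the knob at (289,148). Nothing else is within the fingers' span. Descending.

Emit:
{"method": "servo_tool", "body": {"targets": [[[0,0,0.04],[0,0,0]],[[0,0,0.08],[0,0,0]],[[0,0,0.105],[0,0,0]],[[0,0,0.117],[0,0,0]],[[0,0,0.117],[0,0,0]],[[0,0,0.117],[0,0,0]]]}}

```text
time_s: 2.42
position: [0.474, -0.2657, 0.0266]
tcp_rot: [[1.0, -0.001, 0.002], [-0.001, -1.0, -0.001], [0.002, 0.001, -1.0]]
force: [0.1, -0.4, 0.3]
opening: 1.001
```

Emit:
{"method": "servo_tool", "body": {"targets": [[[0,0,0],[0,0,0]],[[0,0,0],[0,0,0]],[[0,0,0],[0,0,0]],[[0,0,0],[0,0,0]],[[0,0,0],[0,0,0]],[[0,0,0],[0,0,0]],[[0,0,0],[0,0,0]],[[0,0,0],[0,0,0]]], "gripper": 0.0}}

```text
time_s: 3.42
position: [0.4735, -0.2651, 0.0255]
tcp_rot: [[1.0, -0.0, 0.0], [-0.0, -1.0, -0.0], [0.0, 0.0, -1.0]]
force: [-0.9, -0.4, -0.1]
opening: 0.246
```

Emit:
{"method": "servo_tool", "body": {"targets": [[[0,0,-0.03],[0,0,0]],[[0,0,-0.07],[0,0,0]],[[0.008,-0.025,-0.1],[0,0,0]],[[0.02,-0.065,-0.11],[0,0,0]],[[0.033,-0.11,-0.11],[0,0,0]],[[0.046,-0.155,-0.11],[0,0,0]],[[0.059,-0.198,-0.11],[0,0,0]],[[0.069,-0.23,-0.11],[0,0,0]],[[0.0745,-0.247,-0.11],[0,0,0]],[[0.0745,-0.247,-0.11],[0,0,0]],[[0.0745,-0.247,-0.11],[0,0,0]]]}}

```text
time_s: 4.8
position: [0.5476, -0.0188, 0.1354]
tcp_rot: [[1.0, -0.001, -0.001], [-0.001, -1.0, -0.0], [-0.001, 0.0, -1.0]]
force: [0.7, -1.0, -2.3]
opening: 0.242
```

Run:
```python
from h import *
s=telemetry.read_state();print(s['position'],s['opening'],s['force'])
p=s['position'];a=cap('top');b=cap('side')
z=p[2]-.0255
print('expected jig top px side',proj(b,p*[1,1,0]+[0,0,z+.016]),'cup',proj(b,[.548,-.018,.072]))
y=b['pixels'][95:225,190:330];x=a['pixels'][130:220,200:340]
cv2.imwrite('pics/c3.png',cv2.resize(np.vstack([x,y]),None,fx=2.7,fy=2.7,interpolation=cv2.INTER_CUBIC))
```

```text
[ 0.5476108  -0.01884622  0.13537103] 0.24246885188300235 [ 0.73187914 -1.04252399 -2.26257029]
expected jig top px side [253.94352471 172.15323845] cup [253.56682419 184.59264026]
```

View pics/c3.png

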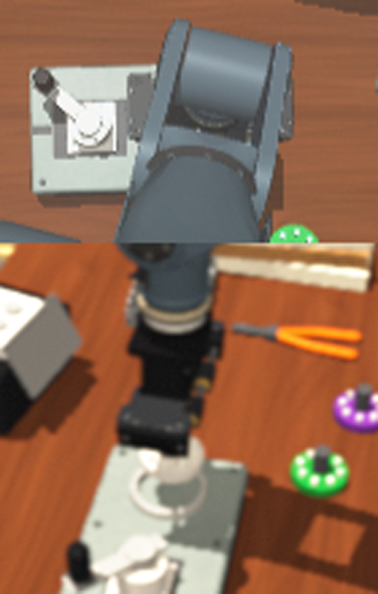

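In the side view the jig (crop right edge at about 205) sits slightly to the right of the cup centre. The jig-to-cup differences taken within each camera agree on a correction of about +3 mm x and +1.5 mm y. I'll shift by that and lower gently.

Emit:
{"method": "servo_tool", "body": {"targets": [[[0.003,-0.0017,0.01],[0,0,0]],[[0.003,-0.0017,0.025],[0,0,0]],[[0.003,-0.0017,0.034],[0,0,0]],[[0.003,-0.0017,0.037],[0,0,0]],[[0.003,-0.0017,0.039],[0,0,0]],[[0.003,-0.0017,0.041],[0,0,0]],[[0.003,-0.0017,0.043],[0,0,0]],[[0.003,-0.0017,0.044],[0,0,0]]]}}

```text
time_s: 5.9
position: [0.5511, -0.0164, 0.0917]
tcp_rot: [[1.0, 0.0, 0.0], [0.0, -1.0, -0.001], [0.0, 0.001, -1.0]]
force: [-0.6, -1.0, -1.2]
opening: 0.245
```

Emit:
{"method": "servo_tool", "body": {"targets": [[[0,0,0.002],[0,0,0]],[[0,0,0.004],[0,0,0]],[[0,0,0.0055],[0,0,0]],[[0,0,0.0055],[0,0,0]]]}}

```text
time_s: 6.4
position: [0.551, -0.0164, 0.0859]
tcp_rot: [[1.0, -0.0, 0.0], [-0.0, -1.0, -0.0], [0.0, 0.0, -1.0]]
force: [0.2, -2.9, -2.4]
opening: 0.243
```

Run:
```python
from h import *
s=telemetry.read_state();print(s['position'],s['force'],s['moment'],s['opening'])
```

```text
[ 0.55098371 -0.0163644   0.08592524] [ 0.17581751 -2.8696723  -2.39047492] [-0.46225049  0.05033992 -0.0341969 ] 0.24297103869515746
```

Emit:
{"method": "servo_tool", "body": {"targets": [[[0,0,0],[0,0,0]],[[0,0,0],[0,0,0]],[[0,0,0],[0,0,0]],[[0,0,-0.02],[0,0,0]],[[0,0,-0.06],[0,0,0]],[[0,0,-0.11],[0,0,0]],[[-0.03,0.05,-0.125],[0,0,0]],[[-0.06,0.1,-0.125],[0,0,0]],[[-0.06,0.1,-0.125],[0,0,0]]], "gripper": 0.06}}

```text
time_s: 7.52
position: [0.4894, -0.1186, 0.2116]
tcp_rot: [[1.0, -0.006, -0.0], [-0.006, -1.0, -0.0], [-0.0, 0.0, -1.0]]
force: [0.4, 0.2, 0.3]
opening: 0.687
```

Run:
```python
from h import *
from scipy.optimize import least_squares
s=telemetry.read_state();print(s['position'],s['force'],s['time_s'])
a=cap('top','t1.png');b=cap('side','s1.png')
blk=lambda B,G,R:(B<90)&(G<90)&(R<90)
p=blob(a,(208,150,224,166),blk);q=blob(b,(210,200,228,226),blk)
print('top',p[0],p[1],p[2].min(0),p[2].max(0),'side',q[0],q[1])
f=lambda w:np.r_[proj(a,[w[0],w[1],.165])-p[0],proj(b,[w[0],w[1],.1505])-q[0]]
r=least_squares(f,[.59,.18]);print('handle',r.x,r.fun)
x=cv2.resize(a['pixels'][145:210,205:300],None,fx=6,fy=6,interpolation=cv2.INTER_CUBIC)
y=cv2.resize(b['pixels'][165:265,205:290],None,fx=3.9,fy=3.9,interpolation=cv2.INTER_CUBIC)
o=np.zeros((x.shape[0],x.shape[1]//2*0+0,3),np.uint8)
y=cv2.resize(y,None,fx=x.shape[0]/y.shape[0]*.6,fy=x.shape[0]/y.shape[0]*.6)
y=cv2.copyMakeBorder(y,0,x.shape[0]-y.shape[0],0,0,cv2.BORDER_CONSTANT)
cv2.imwrite('pics/c4.png',np.hstack([x,y])[:, :800])
for t in((233,176),):print(ray(a,*t,.128))
```

```text
[ 0.48941461 -0.11863133  0.21155283] [0.41864524 0.23049537 0.32844837] 7.525
top [216.52173913 161.08695652] 23 [213 158] [219 163] side [218.96551724 213.5862069 ] 116
handle [0.59098776 0.18335645] [-1.05857447 -1.86284258  1.63907256 -0.50778814]
[0.53990768 0.12710177 0.128     ]
```

View pics/c4.png

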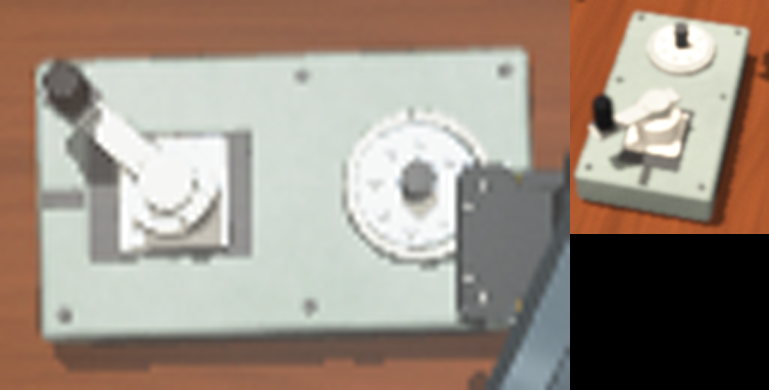

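The jig sits concentric in the cup, at crop (415,183), and lies flat. The handle top is at crop (67,83) and the hub centre at (167,185). Computing the handle and axis positions.

Run:
```python
from h import *
a=cap('top');b=cap('side')
print('top face',ray(a,215.7,158.4,.174),'hub',ray(a,232.4,175.4,.125))
im=b['pixels'][200:228,208:230].astype(int)
m=(im.max(2)<90);print('\n'.join(''.join('#' if v else '.' for v in r) for r in m))
for v,z in((206.5,.174),(213.5,.150)):print(ray(b,218.8,v,z))
print('mark',ray(a,205+63/6-.5,145+199/6-.5,.062), 'cup now',ray(a,205+416/6-.5,145+187/6-.5,.072))
```

```text
top face [0.59211069 0.1815661  0.174     ] hub [0.54237117 0.12936959 0.125     ]
......................
......................
......................
......................
......................
......................
.........####.........
........######........
.......#######........
.......########.......
.......########.......
.......########.......
.......########.......
.......########.......
.......########.......
.......########.......
.......########.......
........########......
........#########.....
.........########.....
..........######......
...........####.......
......................
......................
......................
......................
......................
......................
[0.59522706 0.18142969 0.174     ]
[0.59539072 0.18555822 0.15      ]
mark [0.54246743 0.19610784 0.062     ] cup now [ 0.54898253 -0.01512071  0.072     ]
```

Emit:
{"method": "servo_tool", "body": {"targets": [[[0.008,-0.022,0],[0,0,-0.13]],[[0.018,-0.05,0],[0,0,-0.29]],[[0.03,-0.085,0],[0,0,-0.45]],[[0.042,-0.12,0],[0,0,-0.61]],[[0.054,-0.155,0],[0,0,-0.77]],[[0.066,-0.19,0],[0,0,-0.93]],[[0.078,-0.225,0],[0,0,-1.09]],[[0.09,-0.257,0],[0,0,-1.25]],[[0.098,-0.282,0],[0,0,-1.41]],[[0.1046,-0.2995,0],[0,0,-1.55]],[[0.1046,-0.3006,0],[0,0,-1.571]],[[0.1046,-0.3006,0],[0,0,-1.571]]], "gripper": 0.06}}

```text
time_s: 9.22
position: [0.5949, 0.185, 0.2106]
tcp_rot: [[0.0, 1.0, -0.001], [1.0, -0.0, -0.0], [-0.0, -0.001, -1.0]]
force: [0.3, -0.1, 0.2]
opening: 0.689
```

Emit:
{"method": "servo_tool", "body": {"targets": [[[0,0,0.025],[0,0,0]],[[0,0,0.05],[0,0,0]],[[0,0,0.07],[0,0,0]],[[0,0,0.077],[0,0,0]],[[0,0,0.077],[0,0,0]],[[0,0,0.077],[0,0,0]]]}}

```text
time_s: 9.98
position: [0.5963, 0.1843, 0.135]
tcp_rot: [[0.001, 1.0, 0.002], [1.0, -0.001, 0.0], [0.0, 0.002, -1.0]]
force: [-0.1, -0.0, 0.9]
opening: 0.687
```

Emit:
{"method": "servo_tool", "body": {"targets": [[[0,0,0],[0,0,0]],[[0,0,0],[0,0,0]],[[0,0,0],[0,0,0]],[[0,0,0],[0,0,0]],[[0,0,0],[0,0,0]]], "gripper": 0.0}}

```text
time_s: 10.6
position: [0.5949, 0.1843, 0.1341]
tcp_rot: [[-0.0, 1.0, -0.002], [1.0, 0.0, -0.0], [-0.0, -0.002, -1.0]]
force: [-1.9, -0.1, 1.9]
opening: 0.268
```

```bash
cat > st.py <<'E'
from h import *
P=[]
s=telemetry.read_state();print(s['time_s'],s['position'].round(4),s['force'].round(2),s['moment'].round(2),round(s['opening'],3))
c=np.array([.5435,.1295]);d=s['position'][:2]-c;r=np.hypot(*d);u=d/r;t=np.array([u[1],-u[0]])
print('r',r,'ang',np.arctan2(d[0],d[1])+.0325,'Fr',s['force'][:2]@u,'Ft',s['force'][:2]@t)
E
python3 st.py; python3 -c "
from h import *
for i in range(3):
    eyes.capture('top');s=telemetry.read_state();print(s['position'],s['force'])"
```

```text
10.6 [0.5949 0.1843 0.1341] [-1.86 -0.05  1.87] [-0.06  0.15  0.07] 0.268
r 0.07512107199546876 ang 0.7861864261864545 Fr -1.3128550416511369 Ft -1.3188645029910044
[0.59492517 0.18428598 0.13405307] [-2.02193231 -1.16988671  0.98680812]
[0.59493863 0.18431211 0.13401962] [-2.13324613 -1.31157712  1.86111738]
[0.59495371 0.18431593 0.13404743] [-2.37263816 -0.13865722  1.33095691]
```

```bash
cat > arc.py <<'E'
# arc.py cx cy r a0 a1 n [lead]: rows [dy,dx] in tool axes (tool x=world y, tool y=world x), relative to the point at a0 given or 'cmd'
from h import *; import sys
cx,cy,r,a0,a1,n=map(float,sys.argv[1:7]);n=int(n)
p=lambda a:np.array([cy+r*np.cos(a),cx+r*np.sin(a)])
b=np.array(eval(sys.argv[7])) [::-1] if len(sys.argv)>7 else p(a0)
print([[[*np.round(p(a)-b,4).tolist(),0],[0,0,0]] for a in np.linspace(a0,a1,n+1)[1:]], 'end cmd xy',p(a1)[::-1].round(4).tolist())
E
python3 - <<'E'
import numpy as np
a=.767;r=.073;print(.5949-r*np.sin(a),.1843-r*np.cos(a))
E
python3 arc.py .5442 .1317 .073 .767 1.167 4
```

```text
0.5442395784612686 0.13174030356330016
[[[-0.0053, 0.005, 0], [0, 0, 0]], [[-0.0111, 0.0094, 0], [0, 0, 0]], [[-0.0173, 0.0133, 0], [0, 0, 0]], [[-0.0239, 0.0165, 0], [0, 0, 0]]] end cmd xy [0.6113, 0.1604]
```

Emit:
{"method": "servo_tool", "body": {"targets": [[[-0.0053,0.005,0],[0,0,0]],[[-0.0111,0.0094,0],[0,0,0]],[[-0.0173,0.0133,0],[0,0,0]],[[-0.0239,0.0165,0],[0,0,0]]]}}

```text
time_s: 11.25
position: [0.6125, 0.1602, 0.1341]
tcp_rot: [[0.0, 1.0, 0.0], [1.0, -0.0, 0.0], [0.0, 0.0, -1.0]]
force: [-2.2, 1.8, 2.5]
opening: 0.269
```

```bash
python3 st.py;python3 -c "
from h import *
eyes.capture('top')"; python3 st.py
```

```text
11.25 [0.6125 0.1602 0.1341] [-2.21  1.76  2.5 ] [ 0.24  0.36 -0.06] 0.269
r 0.07553739183055266 ang 1.1848354203185305 Fr -1.304648624680467 Ft -2.5055932380596664
11.3 [0.613  0.1592 0.1341] [-2.37 -0.36  1.55] [ 0.09  0.39 -0.02] 0.265
r 0.07560290312048622 ang 1.200050492967234 Fr -2.3231648222095904 Ft -0.6007081312247607
```

```bash
python3 arc.py .5461 .1301 .073 1.16 1.66 5 "(.613,.1592)"
```

```text
[[[-0.0068, 0.0026, 0], [0, 0, 0]], [[-0.0138, 0.0045, 0], [0, 0, 0]], [[-0.021, 0.0057, 0], [0, 0, 0]], [[-0.0283, 0.0061, 0], [0, 0, 0]], [[-0.0356, 0.0058, 0], [0, 0, 0]]] end cmd xy [0.6188, 0.1236]
```

Emit:
{"method": "servo_tool", "body": {"targets": [[[-0.0068,0.0026,0],[0,0,0]],[[-0.0138,0.0045,0],[0,0,0]],[[-0.021,0.0057,0],[0,0,0]],[[-0.0283,0.0061,0],[0,0,0]],[[-0.0356,0.0058,0],[0,0,0]]]}}

```text
time_s: 11.92
position: [0.6185, 0.1245, 0.1341]
tcp_rot: [[0.0, 1.0, 0.001], [1.0, -0.0, 0.0], [0.0, 0.001, -1.0]]
force: [-0.0, 2.9, 0.5]
opening: 0.27
```

```bash
sed -i 's/\[.5435,.1295\]/[.5461,.1301]/' st.py; python3 st.py;python3 -c "
from h import *
eyes.capture('top')"; python3 st.py;python3 -c "
from h import *
eyes.capture('top')"; python3 st.py
```

```text
11.925 [0.6185 0.1245 0.1341] [-0.04  2.91  0.48] [ 0.44 -0.08 -0.02] 0.27
r 0.07262199532238897 ang 1.6807873117134378 Fr -0.265555377693047 Ft -2.901924745584919
11.975 [0.6184 0.1234 0.1341] [-0.02  1.8   1.37] [ 0.26 -0.03  0.06] 0.268
r 0.07258630000626572 ang 1.695641311969225 Fr -0.1857680495641656 Ft -1.7922010455815884
12.025 [0.6184 0.1235 0.1341] [ 1.   -0.97 -0.53] [-0.18 -0.12 -0.04] 0.267
r 0.07254829971687457 ang 1.6937823037962336 Fr 1.0798064133684842 Ft 0.8717730836800404
```

```bash
cat > fit.py <<'E'
# free-radius circle fit to logged (x,y,Fr N)
import numpy as np
from scipy.optimize import least_squares
D=np.array(eval(open('log.txt').read()))
def f(w):
    d=D[:,:2]-w[:2];r=np.hypot(*d.T);u=d/r[:,None];Fr=(D[:,2:4]*u).sum(1)
    return np.r_[(r+Fr/8000-w[2])*1e3,(w[0]-(.551-.0325*(w[1]+.0164)))*1e3/2]
s=least_squares(f,[.546,.13,.073]);print(s.x.round(4),s.fun.round(2))
E
echo '[(.5949,.1843,-2.1,-.7),(.613,.1592,-2.4,.5),(.6184,.1235,.3,1)]'>log.txt;python3 fit.py
python3 arc.py .5461 .1301 .073 1.66 2.36 7 "(.6186,.1236)"
```

```text
[0.5462 0.1302 0.0725] [-0.01  0.02 -0.01  0.  ]
[[[-0.0072, -0.0008, 0], [0, 0, 0]], [[-0.0143, -0.0025, 0], [0, 0, 0]], [[-0.0212, -0.005, 0], [0, 0, 0]], [[-0.0278, -0.0081, 0], [0, 0, 0]], [[-0.0341, -0.0118, 0], [0, 0, 0]], [[-0.0399, -0.0162, 0], [0, 0, 0]], [[-0.0453, -0.0211, 0], [0, 0, 0]]] end cmd xy [0.5975, 0.0783]
```

Emit:
{"method": "servo_tool", "body": {"targets": [[[-0.0072,-0.0008,0],[0,0,0]],[[-0.0143,-0.0026,0],[0,0,0]],[[-0.0211,-0.0051,0],[0,0,0]],[[-0.0277,-0.0082,0],[0,0,0]],[[-0.0339,-0.012,0],[0,0,0]],[[-0.0397,-0.0164,0],[0,0,0]],[[-0.0451,-0.0213,0],[0,0,0]]]}}

```text
time_s: 12.9
position: [0.5969, 0.079, 0.1342]
tcp_rot: [[-0.0, 1.0, 0.001], [1.0, 0.0, -0.001], [-0.001, 0.001, -1.0]]
force: [3.4, 0.3, -2.0]
opening: 0.266
```

```bash
sed -i 's/\[.5461,.1301\]/[.5462,.1302]/' st.py; python3 st.py;python3 -c "
from h import *
eyes.capture('top')"; python3 st.py; python3 arc.py .5462 .1302 .0725 2.36 3.56 12 "(.5973,.0785)"
```

```text
12.9 [0.5969 0.079  0.1342] [ 3.38  0.25 -2.02] [ 0.03 -0.75 -0.04] 0.266
r 0.07199404853239567 ang 2.3935524615488926 Fr 2.1971659700642285 Ft -2.577418735298514
12.95 [0.596  0.0784 0.1341] [ 3.44 -1.3  -0.5 ] [-0.26 -0.67  0.  ] 0.27
r 0.07185262301263479 ang 2.4089265431603923 Fr 3.3205537257655 Ft -1.5773853137805276
[[[-0.0046, -0.0054, 0], [0, 0, 0]], [[-0.0089, -0.0113, 0], [0, 0, 0]], [[-0.0126, -0.0175, 0], [0, 0, 0]], [[-0.0156, -0.0241, 0], [0, 0, 0]], [[-0.0179, -0.031, 0], [0, 0, 0]], [[-0.0196, -0.038, 0], [0, 0, 0]], [[-0.0206, -0.0452, 0], [0, 0, 0]], [[-0.0208, -0.0524, 0], [0, 0, 0]], [[-0.0203, -0.0597, 0], [0, 0, 0]], [[-0.0191, -0.0668, 0], [0, 0, 0]], [[-0.0172, -0.0738, 0], [0, 0, 0]], [[-0.0145, -0.0806, 0], [0, 0, 0]]] end cmd xy [0.5167, 0.064]
```

```bash
echo '[(.5949,.1843,-2.1,-.7),(.613,.1592,-2.4,.5),(.6184,.1235,.3,1),(.5962,.0784,3.4,-.8)]'>log.txt;python3 fit.py
python3 arc.py .5462 .1302 .0725 2.37 3.47 12 "(.596,.0783)"
```

```text
[0.5463 0.1303 0.0724] [-0.03  0.02  0.04 -0.03  0.03]
[[[-0.0045, -0.0042, 0], [0, 0, 0]], [[-0.0084, -0.0096, 0], [0, 0, 0]], [[-0.0118, -0.0153, 0], [0, 0, 0]], [[-0.0147, -0.0212, 0], [0, 0, 0]], [[-0.0171, -0.0275, 0], [0, 0, 0]], [[-0.0188, -0.0339, 0], [0, 0, 0]], [[-0.02, -0.0404, 0], [0, 0, 0]], [[-0.0205, -0.047, 0], [0, 0, 0]], [[-0.0205, -0.0537, 0], [0, 0, 0]], [[-0.0198, -0.0603, 0], [0, 0, 0]], [[-0.0186, -0.0668, 0], [0, 0, 0]], [[-0.0167, -0.0732, 0], [0, 0, 0]]] end cmd xy [0.5228, 0.0616]
```

Emit:
{"method": "servo_tool", "body": {"targets": [[[-0.0045,-0.0042,0],[0,0,0]],[[-0.0084,-0.0096,0],[0,0,0]],[[-0.0118,-0.0153,0],[0,0,0]],[[-0.0147,-0.0212,0],[0,0,0]],[[-0.0171,-0.0275,0],[0,0,0]],[[-0.0188,-0.0339,0],[0,0,0]]]}}

```text
time_s: 13.7
position: [0.5746, 0.0637, 0.1347]
tcp_rot: [[0.003, 1.0, 0.027], [1.0, -0.003, 0.005], [0.005, 0.027, -1.0]]
force: [24.1, 9.9, -21.0]
opening: 0.263
```

```bash
sed -i 's/\[.5462,.1302\]/[.5463,.1303]/' st.py; python3 st.py
```

```text
13.7 [0.5746 0.0637 0.1347] [ 24.06   9.87 -20.97] [ 1.72 -4.17  0.03] 0.263
r 0.07234705660695981 ang 2.772905154489495 Fr 0.31303545400380955 Ft -25.999967155460276
```

```bash
for i in 1 2 3; do python3 -c "
from h import *
c=cap('side','s2_$i.png')
s=telemetry.read_state();print(s['joint_positions'].round(2),s['tau'].round(1))"; python3 st.py;done
```

```text
[-5.   32.66 94.93  0.46 51.06 -5.15] [ -2.8 -48.3  -5.7  -1.9   5.5   0. ]
13.75 [0.573  0.0632 0.1345] [ 18.75   7.05 -16.24] [ 1.15 -3.37  0.05] 0.264
r 0.0722201665800969 ang 2.796114491071362 Fr 0.36512523521950324 Ft -20.026383253864942
[-5.02 32.66 94.94  0.37 51.22 -5.14] [ -2.2 -47.5  -6.   -1.6   4.9   0. ]
13.8 [0.572  0.0627 0.1345] [ 17.76   5.93 -14.31] [ 1.07 -3.15  0.04] 0.266
r 0.07226894459351993 ang 2.8107975554848563 Fr 0.7719457193708636 Ft -18.70801621567714
[-5.03 32.65 94.96  0.33 51.3  -5.14] [ -2.1 -47.1  -6.2  -1.6   4.8   0. ]
13.85 [0.5714 0.0625 0.1344] [ 17.16   5.5  -14.05] [ 1.05 -3.07  0.03] 0.267
r 0.0722869267136239 ang 2.8194878978822895 Fr 0.801153372573471 Ft -18.005007016826642
```

```bash
python3 arc.py .5463 .1303 .0724 2.92 3.52 12 "(.5621,.0595)"
```

```text
[[[-0.0005, -0.0034, 0], [0, 0, 0]], [[-0.0011, -0.007, 0], [0, 0, 0]], [[-0.0014, -0.0106, 0], [0, 0, 0]], [[-0.0016, -0.0142, 0], [0, 0, 0]], [[-0.0016, -0.0179, 0], [0, 0, 0]], [[-0.0014, -0.0215, 0], [0, 0, 0]], [[-0.001, -0.0251, 0], [0, 0, 0]], [[-0.0005, -0.0286, 0], [0, 0, 0]], [[0.0003, -0.0322, 0], [0, 0, 0]], [[0.0012, -0.0357, 0], [0, 0, 0]], [[0.0023, -0.0392, 0], [0, 0, 0]], [[0.0035, -0.0425, 0], [0, 0, 0]]] end cmd xy [0.5196, 0.063]
```

Half of it first, then a check.

Emit:
{"method": "servo_tool", "body": {"targets": [[[-0.0005,-0.0034,0],[0,0,0]],[[-0.0011,-0.007,0],[0,0,0]],[[-0.0014,-0.0106,0],[0,0,0]],[[-0.0016,-0.0142,0],[0,0,0]],[[-0.0016,-0.0179,0],[0,0,0]]]}}

```text
time_s: 14.48
position: [0.5565, 0.059, 0.1345]
tcp_rot: [[0.001, 1.0, 0.025], [1.0, -0.001, -0.0], [-0.0, 0.025, -1.0]]
force: [20.8, 0.5, -19.1]
opening: 0.265
```

```bash
python3 st.py
```

```text
14.475 [0.5565 0.059  0.1345] [ 20.79   0.48 -19.08] [ 0.16 -3.76 -0.01] 0.265
r 0.07199058887508651 ang 3.0312906014768917 Fr 2.4813820110723173 Ft -20.65034019163453
```

The cam resistance ramps right up to π and then flips. The arm is compliant (about 0.5 mm/N), so I'll creep over the point in tiny steps to keep it from racing.

Emit:
{"method": "servo_tool", "body": {"targets": [[[0.0,-0.0012,0],[0,0,0]],[[0.0001,-0.0024,0],[0,0,0]]]}}

```text
time_s: 14.72
position: [0.553, 0.0586, 0.1345]
tcp_rot: [[0.001, 1.0, 0.023], [1.0, -0.001, -0.001], [-0.001, 0.023, -1.0]]
force: [22.5, 0.6, -18.8]
opening: 0.27
```

```bash
python3 st.py
```

```text
14.725 [0.553  0.0586 0.1345] [ 22.5    0.57 -18.75] [ 0.03 -3.76  0.03] 0.27
r 0.07204737894431201 ang 3.0812294585547004 Fr 1.5158374611880936 Ft -22.452581107322533
```

Emit:
{"method": "servo_tool", "body": {"targets": [[[0.0001,-0.001,0],[0,0,0]],[[0.0001,-0.002,0],[0,0,0]]]}}

```text
time_s: 14.98
position: [0.5501, 0.0584, 0.1344]
tcp_rot: [[0.001, 1.0, 0.021], [1.0, -0.001, -0.002], [-0.002, 0.021, -1.0]]
force: [19.9, -1.9, -16.7]
opening: 0.267
```

```bash
python3 st.py
```

```text
14.975 [0.5501 0.0584 0.1344] [ 19.93  -1.87 -16.73] [-0.16 -3.42 -0.  ] 0.267
r 0.0720325364120469 ang 3.1212131731576904 Fr 2.9222296632117657 Ft -19.802154612182335
```

Emit:
{"method": "servo_tool", "body": {"targets": [[[0.0001,-0.001,0],[0,0,0]]]}}

```text
time_s: 15.1
position: [0.5488, 0.0584, 0.1343]
tcp_rot: [[0.001, 1.0, 0.02], [1.0, -0.001, -0.002], [-0.002, 0.02, -1.0]]
force: [16.7, -2.2, -15.8]
opening: 0.269
```

```bash
python3 st.py
```

```text
15.1 [0.5488 0.0584 0.1343] [ 16.66  -2.17 -15.8 ] [-0.32 -3.05  0.11] 0.269
r 0.07197768488543552 ang 3.1400268299680594 Fr 2.737946927732358 Ft -16.57769385558495
```

Emit:
{"method": "servo_tool", "body": {"targets": [[[0,0,0],[0,0,0]]]}}

```text
time_s: 15.22
position: [0.5474, 0.0583, 0.1343]
tcp_rot: [[0.0, 1.0, 0.017], [1.0, -0.0, -0.002], [-0.002, 0.017, -1.0]]
force: [15.7, -2.5, -14.0]
opening: 0.269
```

```bash
python3 st.py
```

```text
15.225 [0.5474 0.0583 0.1343] [ 15.72  -2.53 -14.04] [-0.33 -2.77  0.01] 0.269
r 0.07199667639181215 ang 3.158890738158622 Fr 2.7672542960981112 Ft -15.678105431798619
```

Emit:
{"method": "servo_tool", "body": {"targets": [[[-0.0002,-0.0008,0],[0,0,0]]]}}

```text
time_s: 15.35
position: [0.5469, 0.0582, 0.1344]
tcp_rot: [[0.0, 1.0, 0.018], [1.0, -0.0, -0.002], [-0.002, 0.018, -1.0]]
force: [16.8, -0.9, -15.6]
opening: 0.267
```

Emit:
{"method": "servo_tool", "body": {"targets": [[[0,-0.0008,0],[0,0,0]]]}}

```text
time_s: 15.48
position: [0.5466, 0.0582, 0.1344]
tcp_rot: [[0.001, 1.0, 0.019], [1.0, -0.001, -0.002], [-0.002, 0.019, -1.0]]
force: [18.3, -1.7, -16.6]
opening: 0.264
```

```bash
python3 st.py
```

```text
15.475 [0.5466 0.0582 0.1344] [ 18.35  -1.71 -16.59] [-0.19 -3.22  0.06] 0.264
r 0.07212437653834843 ang 3.169827445702958 Fr 1.7904405955927993 Ft -18.337641604558417
```

Emit:
{"method": "servo_tool", "body": {"targets": [[[0,-0.001,0],[0,0,0]],[[0,-0.002,0],[0,0,0]]]}}

```text
time_s: 15.72
position: [0.5436, 0.0582, 0.1343]
tcp_rot: [[0.0, 1.0, 0.017], [1.0, -0.0, -0.002], [-0.002, 0.017, -1.0]]
force: [14.9, -2.2, -14.2]
opening: 0.27
```

```bash
python3 st.py
```

```text
15.725 [0.5436 0.0582 0.1343] [ 14.87  -2.21 -14.19] [-0.3  -2.33 -0.02] 0.27
r 0.07217813386477555 ang -3.072179715031733 Fr 1.6602397736482954 Ft -14.944261949671551
```

Emit:
{"method": "servo_tool", "body": {"targets": [[[0.0001,-0.0008,0],[0,0,0]]]}}

```text
time_s: 15.85
position: [0.5416, 0.0583, 0.1342]
tcp_rot: [[0.0, 1.0, 0.014], [1.0, -0.0, -0.002], [-0.002, 0.014, -1.0]]
force: [15.2, -2.0, -12.5]
opening: 0.261
```

Emit:
{"method": "servo_tool", "body": {"targets": [[[0.0001,-0.0008,0],[0,0,0]]]}}

```text
time_s: 15.98
position: [0.5411, 0.0583, 0.1343]
tcp_rot: [[0.0, 1.0, 0.015], [1.0, -0.0, -0.002], [-0.002, 0.015, -1.0]]
force: [15.2, -1.8, -12.7]
opening: 0.271
```

Emit:
{"method": "servo_tool", "body": {"targets": [[[0.0001,-0.0008,0],[0,0,0]]]}}

```text
time_s: 16.1
position: [0.5393, 0.0585, 0.1342]
tcp_rot: [[-0.0, 1.0, 0.012], [1.0, 0.0, -0.002], [-0.002, 0.012, -1.0]]
force: [12.7, -2.6, -12.4]
opening: 0.269
```

Emit:
{"method": "servo_tool", "body": {"targets": [[[0.0002,-0.0008,0],[0,0,0]],[[0.0004,-0.0018,0],[0,0,0]]]}}

```text
time_s: 16.35
position: [0.5367, 0.0588, 0.1342]
tcp_rot: [[-0.0, 1.0, 0.011], [1.0, 0.0, -0.002], [-0.002, 0.011, -1.0]]
force: [11.4, -2.6, -9.7]
opening: 0.267
```

Emit:
{"method": "servo_tool", "body": {"targets": [[[0.0002,-0.001,0],[0,0,0]],[[0.0005,-0.002,0],[0,0,0]]]}}

```text
time_s: 16.6
position: [0.5338, 0.0593, 0.1342]
tcp_rot: [[-0.0, 1.0, 0.009], [1.0, 0.0, -0.002], [-0.002, 0.009, -1.0]]
force: [11.0, -2.9, -8.2]
opening: 0.265
```

```bash
python3 st.py
```

```text
16.6 [0.5338 0.0593 0.1342] [11.01 -2.88 -8.24] [-0.6  -1.86  0.03] 0.265
r 0.07212731913862068 ang -2.9344673219286443 Fr 0.9282084310639734 Ft -11.340658993984713
```

```bash
python3 arc.py .5463 .1302 .0724 3.383 3.583 6 "(.529,.0591)"
```

```text
[[[0.0014, -0.0023, 0], [0, 0, 0]], [[0.0021, -0.0047, 0], [0, 0, 0]], [[0.0029, -0.0069, 0], [0, 0, 0]], [[0.0037, -0.0092, 0], [0, 0, 0]], [[0.0046, -0.0114, 0], [0, 0, 0]], [[0.0056, -0.0136, 0], [0, 0, 0]]] end cmd xy [0.5154, 0.0647]
```

Emit:
{"method": "servo_tool", "body": {"targets": [[[0.0009,-0.0023,0],[0,0,0]],[[0.0018,-0.0047,0],[0,0,0]],[[0.0028,-0.0069,0],[0,0,0]]]}}

```text
time_s: 16.98
position: [0.5235, 0.062, 0.134]
tcp_rot: [[-0.001, 1.0, 0.002], [1.0, 0.001, -0.003], [-0.003, 0.002, -1.0]]
force: [4.5, -4.6, -3.8]
opening: 0.266
```

Emit:
{"method": "servo_tool", "body": {"targets": [[[0.0008,-0.0023,0],[0,0,0]],[[0.0017,-0.0045,0],[0,0,0]],[[0.0027,-0.0067,0],[0,0,0]]]}}

```text
time_s: 17.35
position: [0.5145, 0.0659, 0.134]
tcp_rot: [[-0.0, 1.0, -0.003], [1.0, 0.0, -0.001], [-0.001, -0.003, -1.0]]
force: [-0.8, -3.7, 0.1]
opening: 0.268
```

```bash
python3 st.py
```

```text
17.35 [0.5145 0.0659 0.134 ] [-0.76 -3.69  0.06] [-0.7   0.11  0.01] 0.268
r 0.07181907274875779 ang -2.650824369790667 Fr 3.6467810351393646 Ft -0.9520133623898057
```

```bash
echo '[(.5949,.1843,-2.1,-.7),(.613,.1592,-2.4,.5),(.6184,.1235,.3,1),(.5962,.0784,3.4,-.8),(.5145,.0659,-.8,-3.7),(.5338,.0593,11,-2.9),(.5565,.059,20.8,.5)]'>log.txt;python3 fit.py
python3 - <<'E'
import numpy as np
print(np.arctan2(.5145-.5463,.0659-.1302)+2*np.pi)
E
python3 arc.py .5463 .1302 .0725 3.60 4.4 10 "(.515,.0649)"
```

```text
[0.5464 0.1304 0.0723] [-0.02  0.01  0.03  0.01  0.02 -0.07  0.03  0.07]
3.600876200519825
[[[0.0031, -0.0059, 0], [0, 0, 0]], [[0.0062, -0.0107, 0], [0, 0, 0]], [[0.0098, -0.0153, 0], [0, 0, 0]], [[0.0137, -0.0196, 0], [0, 0, 0]], [[0.0179, -0.0236, 0], [0, 0, 0]], [[0.0224, -0.0272, 0], [0, 0, 0]], [[0.0273, -0.0304, 0], [0, 0, 0]], [[0.0323, -0.0333, 0], [0, 0, 0]], [[0.0376, -0.0357, 0], [0, 0, 0]], [[0.043, -0.0377, 0], [0, 0, 0]]] end cmd xy [0.4773, 0.1079]
```

```bash
sed -i 's/\[.5463,.1303\]/[.5464,.1304]/' st.py; python3 arc.py .5464 .1304 .0723 3.60 4.5 10 "(.5145,.0658)"
```

```text
[[[0.0029, -0.0058, 0], [0, 0, 0]], [[0.0065, -0.0112, 0], [0, 0, 0]], [[0.0106, -0.0162, 0], [0, 0, 0]], [[0.0152, -0.0209, 0], [0, 0, 0]], [[0.0201, -0.0251, 0], [0, 0, 0]], [[0.0254, -0.0289, 0], [0, 0, 0]], [[0.0311, -0.0321, 0], [0, 0, 0]], [[0.037, -0.0349, 0], [0, 0, 0]], [[0.0431, -0.0371, 0], [0, 0, 0]], [[0.0494, -0.0388, 0], [0, 0, 0]]] end cmd xy [0.4757, 0.1152]
```

Emit:
{"method": "servo_tool", "body": {"targets": [[[0.0026,-0.005,0],[0,0,0]],[[0.0065,-0.0112,0],[0,0,0]],[[0.0106,-0.0162,0],[0,0,0]],[[0.0152,-0.0209,0],[0,0,0]],[[0.0201,-0.0251,0],[0,0,0]]]}}

```text
time_s: 17.98
position: [0.4894, 0.0866, 0.1341]
tcp_rot: [[-0.001, 1.0, -0.002], [1.0, 0.001, -0.0], [-0.0, -0.002, -1.0]]
force: [-1.8, -5.3, 1.8]
opening: 0.268
```

```bash
python3 st.py
```

```text
17.975 [0.4894 0.0866 0.1341] [-1.76 -5.33  1.8 ] [-0.83  0.22 -0.03] 0.268
r 0.071874443536639 ang -2.1939645249008963 Fr 4.640300441053306 Ft -3.152777967950369
```

```bash
sed -i 's/)\]$/),(.4894,.0866,-1.8,-5.3)]/' log.txt; python3 fit.py; python3 arc.py .5464 .1304 .0727 4.05 4.85 8 "(.4894,.0863)"
```

```text
[0.5463 0.1304 0.0724] [-0.04  0.01  0.04  0.02 -0.01 -0.08  0.02  0.03  0.06]
[[[0.0053, -0.0045, 0], [0, 0, 0]], [[0.0117, -0.0081, 0], [0, 0, 0]], [[0.0183, -0.011, 0], [0, 0, 0]], [[0.0252, -0.0132, 0], [0, 0, 0]], [[0.0323, -0.0147, 0], [0, 0, 0]], [[0.0396, -0.0156, 0], [0, 0, 0]], [[0.0468, -0.0156, 0], [0, 0, 0]], [[0.0541, -0.015, 0], [0, 0, 0]]] end cmd xy [0.4744, 0.1404]
```

Emit:
{"method": "servo_tool", "body": {"targets": [[[0.0053,-0.0045,0],[0,0,0]],[[0.0117,-0.0081,0],[0,0,0]],[[0.0183,-0.011,0],[0,0,0]],[[0.0252,-0.0132,0],[0,0,0]],[[0.0323,-0.0147,0],[0,0,0]],[[0.0396,-0.0156,0],[0,0,0]],[[0.0468,-0.0156,0],[0,0,0]],[[0.0541,-0.015,0],[0,0,0]]]}}

```text
time_s: 18.98
position: [0.4752, 0.1413, 0.134]
tcp_rot: [[0.0, 1.0, -0.001], [1.0, -0.0, 0.001], [0.001, -0.001, -1.0]]
force: [-4.2, -1.4, 4.0]
opening: 0.268
```

```bash
python3 st.py; python3 arc.py .5463 .1304 .0726 4.85 5.95 11 "(.4744,.1404)"
```

```text
18.975 [0.4752 0.1413 0.134 ] [-4.22 -1.39  3.95] [-0.39  0.65 -0.01] 0.268
r 0.07202606402235154 ang -1.3869638048763817 Fr 3.960011867803257 Ft -2.0100443869508204
[[[0.0071, 0.0013, 0], [0, 0, 0]], [[0.014, 0.0034, 0], [0, 0, 0]], [[0.0208, 0.0061, 0], [0, 0, 0]], [[0.0272, 0.0095, 0], [0, 0, 0]], [[0.0332, 0.0136, 0], [0, 0, 0]], [[0.0388, 0.0182, 0], [0, 0, 0]], [[0.0439, 0.0233, 0], [0, 0, 0]], [[0.0485, 0.0289, 0], [0, 0, 0]], [[0.0525, 0.035, 0], [0, 0, 0]], [[0.0559, 0.0414, 0], [0, 0, 0]], [[0.0586, 0.0482, 0], [0, 0, 0]]] end cmd xy [0.5226, 0.199]
```

```bash
sed -i 's/)\]$/),(.4752,.1413,-4.2,-1.4)]/' log.txt; python3 fit.py; python3 arc.py .5463 .1304 .0726 4.86 5.96 11 "(.4751,.1410)"
```

```text
[0.5463 0.1304 0.0724] [-0.06  0.    0.05  0.03 -0.02 -0.09  0.03  0.    0.04  0.04]
[[[0.0072, 0.0008, 0], [0, 0, 0]], [[0.0141, 0.0029, 0], [0, 0, 0]], [[0.0208, 0.0058, 0], [0, 0, 0]], [[0.0272, 0.0092, 0], [0, 0, 0]], [[0.0332, 0.0133, 0], [0, 0, 0]], [[0.0388, 0.018, 0], [0, 0, 0]], [[0.0438, 0.0232, 0], [0, 0, 0]], [[0.0484, 0.0288, 0], [0, 0, 0]], [[0.0523, 0.0349, 0], [0, 0, 0]], [[0.0556, 0.0414, 0], [0, 0, 0]], [[0.0582, 0.0481, 0], [0, 0, 0]]] end cmd xy [0.5232, 0.1992]
```

Emit:
{"method": "servo_tool", "body": {"targets": [[[0.0072,0.0008,0],[0,0,0]],[[0.0141,0.0029,0],[0,0,0]],[[0.0208,0.0058,0],[0,0,0]],[[0.0272,0.0092,0],[0,0,0]],[[0.0332,0.0133,0],[0,0,0]],[[0.0388,0.018,0],[0,0,0]],[[0.0438,0.0232,0],[0,0,0]],[[0.0484,0.0288,0],[0,0,0]],[[0.0523,0.0349,0],[0,0,0]],[[0.0556,0.0414,0],[0,0,0]],[[0.0582,0.0481,0],[0,0,0]]]}}

```text
time_s: 20.35
position: [0.5248, 0.1991, 0.1341]
tcp_rot: [[0.0, 1.0, 0.001], [1.0, -0.0, 0.0], [0.0, 0.001, -1.0]]
force: [-3.1, 1.4, 2.4]
opening: 0.269
```

```bash
sed -i 's/\[.5464,.1304\]/[.5463,.1304]/' st.py; python3 st.py; python3 arc.py .5463 .1304 .0725 5.96 7.16 12 "(.5232,.1992)"
```

```text
20.35 [0.5248 0.1991 0.1341] [-3.09  1.39  2.4 ] [ 0.27  0.53 -0.01] 0.269
r 0.07198038693780412 ang -0.2714975556508936 Fr 2.253442582609049 Ft -2.5316518738726135
[[[0.0019, 0.0071, 0], [0, 0, 0]], [[0.0032, 0.0142, 0], [0, 0, 0]], [[0.0037, 0.0214, 0], [0, 0, 0]], [[0.0035, 0.0287, 0], [0, 0, 0]], [[0.0026, 0.0359, 0], [0, 0, 0]], [[0.0009, 0.0429, 0], [0, 0, 0]], [[-0.0014, 0.0498, 0], [0, 0, 0]], [[-0.0044, 0.0564, 0], [0, 0, 0]], [[-0.008, 0.0626, 0], [0, 0, 0]], [[-0.0123, 0.0685, 0], [0, 0, 0]], [[-0.0171, 0.0739, 0], [0, 0, 0]], [[-0.0224, 0.0788, 0], [0, 0, 0]]] end cmd xy [0.602, 0.1768]
```

```bash
python3 arc.py .5463 .1304 .0725 5.98 7.18 12 "(.5246,.1992)"
```

```text
[[[0.0022, 0.0071, 0], [0, 0, 0]], [[0.0033, 0.0142, 0], [0, 0, 0]], [[0.0037, 0.0215, 0], [0, 0, 0]], [[0.0034, 0.0287, 0], [0, 0, 0]], [[0.0023, 0.0359, 0], [0, 0, 0]], [[0.0005, 0.0429, 0], [0, 0, 0]], [[-0.0019, 0.0497, 0], [0, 0, 0]], [[-0.0051, 0.0563, 0], [0, 0, 0]], [[-0.0088, 0.0624, 0], [0, 0, 0]], [[-0.0132, 0.0682, 0], [0, 0, 0]], [[-0.0181, 0.0735, 0], [0, 0, 0]], [[-0.0236, 0.0783, 0], [0, 0, 0]]] end cmd xy [0.6029, 0.1756]
```

Emit:
{"method": "servo_tool", "body": {"targets": [[[0.0022,0.0071,0],[0,0,0]],[[0.0033,0.0142,0],[0,0,0]],[[0.0037,0.0215,0],[0,0,0]],[[0.0034,0.0287,0],[0,0,0]],[[0.0023,0.0359,0],[0,0,0]],[[0.0005,0.0429,0],[0,0,0]],[[-0.0019,0.0497,0],[0,0,0]],[[-0.0051,0.0563,0],[0,0,0]],[[-0.0088,0.0624,0],[0,0,0]],[[-0.0132,0.0682,0],[0,0,0]],[[-0.0181,0.0735,0],[0,0,0]],[[-0.0236,0.0783,0],[0,0,0]]]}}

```text
time_s: 21.85
position: [0.6031, 0.1748, 0.1341]
tcp_rot: [[0.0, 1.0, 0.001], [1.0, -0.0, 0.0], [0.0, 0.001, -1.0]]
force: [1.3, 2.9, 1.0]
opening: 0.267
```

```bash
python3 st.py; python3 arc.py .5463 .1304 .0724 7.18 8.38 12 "(.603,.1756)"
```

```text
21.85 [0.6031 0.1748 0.1341] [1.29 2.86 0.96] [ 0.64 -0.09 -0.05] 0.267
r 0.07206921276018255 ang 0.9403856391341726 Fr 2.7801121183813398 Ft -1.4609182274583723
[[[-0.0059, 0.0041, 0], [0, 0, 0]], [[-0.0122, 0.0077, 0], [0, 0, 0]], [[-0.0188, 0.0107, 0], [0, 0, 0]], [[-0.0256, 0.013, 0], [0, 0, 0]], [[-0.0327, 0.0146, 0], [0, 0, 0]], [[-0.0398, 0.0155, 0], [0, 0, 0]], [[-0.0471, 0.0157, 0], [0, 0, 0]], [[-0.0543, 0.0151, 0], [0, 0, 0]], [[-0.0614, 0.0139, 0], [0, 0, 0]], [[-0.0684, 0.0119, 0], [0, 0, 0]], [[-0.0751, 0.0092, 0], [0, 0, 0]], [[-0.0816, 0.0059, 0], [0, 0, 0]]] end cmd xy [0.6089, 0.094]
```

Emit:
{"method": "servo_tool", "body": {"targets": [[[-0.0059,0.0042,0],[0,0,0]],[[-0.0121,0.0079,0],[0,0,0]],[[-0.0187,0.0109,0],[0,0,0]],[[-0.0255,0.0132,0],[0,0,0]],[[-0.0326,0.0148,0],[0,0,0]],[[-0.0397,0.0157,0],[0,0,0]],[[-0.047,0.0159,0],[0,0,0]],[[-0.0542,0.0153,0],[0,0,0]],[[-0.0613,0.0141,0],[0,0,0]],[[-0.0683,0.0121,0],[0,0,0]],[[-0.0751,0.0094,0],[0,0,0]],[[-0.0816,0.0061,0],[0,0,0]]]}}

```text
time_s: 23.35
position: [0.6082, 0.0928, 0.1341]
tcp_rot: [[-0.0, 1.0, 0.0], [1.0, 0.0, -0.0], [-0.0, 0.0, -1.0]]
force: [1.9, 1.7, 1.5]
opening: 0.267
```

```bash
python3 st.py; python3 arc.py .5463 .1304 .0724 8.40 8.65 4 "(.609,.0935)"
```

```text
23.35 [0.6082 0.0928 0.1341] [1.92 1.69 1.45] [ 0.22 -0.52 -0.06] 0.267
r 0.07242264802353814 ang 2.148414636557854 Fr 0.7630377758230769 Ft -2.443144455065565
[[[-0.0045, -0.0033, 0], [0, 0, 0]], [[-0.0081, -0.006, 0], [0, 0, 0]], [[-0.0116, -0.0089, 0], [0, 0, 0]], [[-0.0148, -0.0121, 0], [0, 0, 0]]] end cmd xy [0.5969, 0.0787]
```

```bash
python3 arc.py .5463 .1304 .0725 8.40 8.68 4 "(.6083,.0928)";python3 arc.py .5463 .1304 .0725 8.68 9.0 8 "(.6083,.0928)"
```

```text
[[[-0.0043, -0.0028, 0], [0, 0, 0]], [[-0.0083, -0.0059, 0], [0, 0, 0]], [[-0.0121, -0.0093, 0], [0, 0, 0]], [[-0.0157, -0.0129, 0], [0, 0, 0]]] end cmd xy [0.5954, 0.0771]
[[[-0.0176, -0.015, 0], [0, 0, 0]], [[-0.0195, -0.0173, 0], [0, 0, 0]], [[-0.0212, -0.0196, 0], [0, 0, 0]], [[-0.0229, -0.022, 0], [0, 0, 0]], [[-0.0244, -0.0244, 0], [0, 0, 0]], [[-0.0259, -0.0269, 0], [0, 0, 0]], [[-0.0272, -0.0295, 0], [0, 0, 0]], [[-0.0285, -0.0321, 0], [0, 0, 0]]] end cmd xy [0.5762, 0.0643]
```

Emit:
{"method": "servo_tool", "body": {"targets": [[[-0.0043,-0.0028,0],[0,0,0]],[[-0.0083,-0.0059,0],[0,0,0]],[[-0.0121,-0.0093,0],[0,0,0]],[[-0.0157,-0.0129,0],[0,0,0]],[[-0.0176,-0.015,0],[0,0,0]],[[-0.0195,-0.0173,0],[0,0,0]],[[-0.0212,-0.0196,0],[0,0,0]],[[-0.0229,-0.022,0],[0,0,0]],[[-0.0244,-0.0244,0],[0,0,0]],[[-0.0259,-0.0269,0],[0,0,0]],[[-0.0272,-0.0295,0],[0,0,0]],[[-0.0285,-0.0321,0],[0,0,0]]]}}

```text
time_s: 24.85
position: [0.5857, 0.0691, 0.1346]
tcp_rot: [[0.003, 1.0, 0.022], [1.0, -0.003, 0.008], [0.008, 0.022, -1.0]]
force: [20.8, 14.8, -14.6]
opening: 0.27
```

```bash
python3 st.py; python3 arc.py .5463 .1304 .0725 9.0 9.36 12 "(.5763,.0643)"
```

```text
24.85 [0.5857 0.0691 0.1346] [ 20.83  14.79 -14.57] [ 2.48 -3.51  0.03] 0.27
r 0.07288972255634579 ang 2.6036736788467114 Fr -1.2019545650544035 Ft -25.518129800910422
[[[-0.0008, -0.0021, 0], [0, 0, 0]], [[-0.0016, -0.0041, 0], [0, 0, 0]], [[-0.0024, -0.0062, 0], [0, 0, 0]], [[-0.0031, -0.0082, 0], [0, 0, 0]], [[-0.0037, -0.0103, 0], [0, 0, 0]], [[-0.0042, -0.0124, 0], [0, 0, 0]], [[-0.0047, -0.0145, 0], [0, 0, 0]], [[-0.0052, -0.0167, 0], [0, 0, 0]], [[-0.0055, -0.0188, 0], [0, 0, 0]], [[-0.0058, -0.021, 0], [0, 0, 0]], [[-0.0061, -0.0231, 0], [0, 0, 0]], [[-0.0062, -0.0253, 0], [0, 0, 0]]] end cmd xy [0.551, 0.0581]
```

Emit:
{"method": "servo_tool", "body": {"targets": [[[-0.0008,-0.0021,0],[0,0,0]],[[-0.0016,-0.0041,0],[0,0,0]],[[-0.0024,-0.0062,0],[0,0,0]],[[-0.0031,-0.0082,0],[0,0,0]],[[-0.0037,-0.0103,0],[0,0,0]],[[-0.0042,-0.0124,0],[0,0,0]]]}}

```text
time_s: 25.6
position: [0.5754, 0.0637, 0.1345]
tcp_rot: [[0.003, 1.0, 0.026], [1.0, -0.003, 0.006], [0.006, 0.025, -1.0]]
force: [22.0, 10.8, -15.6]
opening: 0.271
```

Emit:
{"method": "servo_tool", "body": {"targets": [[[-0.0005,-0.0021,0],[0,0,0]],[[-0.001,-0.0043,0],[0,0,0]],[[-0.0013,-0.0064,0],[0,0,0]],[[-0.0016,-0.0086,0],[0,0,0]],[[-0.0019,-0.0107,0],[0,0,0]],[[-0.002,-0.0129,0],[0,0,0]]]}}

```text
time_s: 26.35
position: [0.5635, 0.0598, 0.1346]
tcp_rot: [[0.002, 1.0, 0.027], [1.0, -0.002, 0.002], [0.002, 0.027, -1.0]]
force: [25.7, 6.8, -19.9]
opening: 0.263
```

```bash
python3 st.py; python3 arc.py .5463 .1304 .0725 9.36 9.72 12 "(.551,.0581)"
```

```text
26.35 [0.5635 0.0598 0.1346] [ 25.68   6.75 -19.86] [ 1.17 -4.35 -0.01] 0.263
r 0.07271479496307268 ang 2.934987610275585 Fr -0.480216910923551 Ft -26.548214898601355
[[[-0.0002, -0.0022, 0], [0, 0, 0]], [[-0.0002, -0.0044, 0], [0, 0, 0]], [[-0.0002, -0.0065, 0], [0, 0, 0]], [[-0.0001, -0.0087, 0], [0, 0, 0]], [[0.0001, -0.0109, 0], [0, 0, 0]], [[0.0003, -0.013, 0], [0, 0, 0]], [[0.0006, -0.0152, 0], [0, 0, 0]], [[0.0009, -0.0173, 0], [0, 0, 0]], [[0.0013, -0.0195, 0], [0, 0, 0]], [[0.0018, -0.0216, 0], [0, 0, 0]], [[0.0023, -0.0237, 0], [0, 0, 0]], [[0.0029, -0.0258, 0], [0, 0, 0]]] end cmd xy [0.5252, 0.061]
```

Emit:
{"method": "servo_tool", "body": {"targets": [[[-0.0002,-0.0018,0],[0,0,0]],[[-0.0002,-0.0036,0],[0,0,0]],[[-0.0002,-0.0054,0],[0,0,0]],[[-0.0001,-0.0072,0],[0,0,0]],[[0.0,-0.009,0],[0,0,0]]]}}

```text
time_s: 26.98
position: [0.5523, 0.0582, 0.1343]
tcp_rot: [[0.001, 1.0, 0.022], [1.0, -0.001, -0.001], [-0.001, 0.022, -1.0]]
force: [19.1, 0.7, -13.7]
opening: 0.269
```

```bash
python3 st.py
```

```text
26.975 [0.5523 0.0582 0.1343] [ 19.1    0.7  -13.68] [ 0.1  -3.3   0.04] 0.269
r 0.07248195950992369 ang 3.0906163099929995 Fr 0.8993015148200741 Ft -19.089954432738992
```

Emit:
{"method": "servo_tool", "body": {"targets": [[[0,-0.001,0],[0,0,0]],[[0,-0.002,0],[0,0,0]],[[0,-0.003,0],[0,0,0]],[[0.0001,-0.004,0],[0,0,0]]]}}

```text
time_s: 27.48
position: [0.547, 0.0578, 0.1343]
tcp_rot: [[0.001, 1.0, 0.019], [1.0, -0.001, -0.001], [-0.001, 0.019, -1.0]]
force: [18.4, -0.4, -14.7]
opening: 0.269
```

Emit:
{"method": "servo_tool", "body": {"targets": [[[0,-0.001,0],[0,0,0]],[[0.0001,-0.002,0],[0,0,0]],[[0.0002,-0.003,0],[0,0,0]],[[0.0003,-0.004,0],[0,0,0]]]}}

```text
time_s: 27.98
position: [0.5411, 0.058, 0.1342]
tcp_rot: [[0.0, 1.0, 0.015], [1.0, -0.0, -0.002], [-0.002, 0.015, -1.0]]
force: [11.7, -1.9, -11.0]
opening: 0.267
```

```bash
python3 st.py
```

```text
27.975 [0.5411 0.058  0.1342] [ 11.74  -1.93 -11.04] [-0.17 -2.14  0.01] 0.267
r 0.07261641823400689 ang -3.037202325840488 Fr 1.0855556342514918 Ft -11.844897178256504
```

Emit:
{"method": "servo_tool", "body": {"targets": [[[0.0003,-0.0012,0],[0,0,0]],[[0.0006,-0.0024,0],[0,0,0]],[[0.0009,-0.0036,0],[0,0,0]],[[0.0013,-0.0048,0],[0,0,0]]]}}

```text
time_s: 28.48
position: [0.5337, 0.059, 0.1341]
tcp_rot: [[-0.0, 1.0, 0.009], [1.0, 0.0, -0.002], [-0.002, 0.009, -1.0]]
force: [11.0, -2.6, -8.7]
opening: 0.267
```

Emit:
{"method": "servo_tool", "body": {"targets": [[[0.0004,-0.0013,0],[0,0,0]],[[0.0008,-0.0026,0],[0,0,0]],[[0.0012,-0.0039,0],[0,0,0]],[[0.0017,-0.0052,0],[0,0,0]]]}}

```text
time_s: 28.98
position: [0.5255, 0.0609, 0.134]
tcp_rot: [[-0.001, 1.0, 0.003], [1.0, 0.001, -0.002], [-0.002, 0.003, -1.0]]
force: [5.9, -2.4, -2.4]
opening: 0.265
```

```bash
python3 st.py; python3 arc.py .5463 .1304 .0726 9.735 10.095 9 "(.524,.0614)"
```

```text
28.975 [0.5255 0.0609 0.134 ] [ 5.88 -2.43 -2.37] [-0.53 -1.    0.  ] 0.265
r 0.07250171345186823 ang -2.8181599032900833 Fr 0.6440763339794549 Ft -6.330862518193831
[[[0.0008, -0.0026, 0], [0, 0, 0]], [[0.0019, -0.0053, 0], [0, 0, 0]], [[0.003, -0.008, 0], [0, 0, 0]], [[0.0043, -0.0106, 0], [0, 0, 0]], [[0.0056, -0.0132, 0], [0, 0, 0]], [[0.0071, -0.0157, 0], [0, 0, 0]], [[0.0087, -0.0181, 0], [0, 0, 0]], [[0.0103, -0.0205, 0], [0, 0, 0]], [[0.0121, -0.0228, 0], [0, 0, 0]]] end cmd xy [0.5012, 0.0735]
```

Emit:
{"method": "servo_tool", "body": {"targets": [[[0.0008,-0.0022,0],[0,0,0]],[[0.0017,-0.0046,0],[0,0,0]],[[0.0027,-0.007,0],[0,0,0]],[[0.0039,-0.0096,0],[0,0,0]],[[0.0053,-0.0124,0],[0,0,0]],[[0.0069,-0.0153,0],[0,0,0]],[[0.0087,-0.0181,0],[0,0,0]]]}}

```text
time_s: 29.85
position: [0.5048, 0.0711, 0.1339]
tcp_rot: [[-0.0, 1.0, -0.002], [1.0, 0.0, 0.0], [0.0, -0.002, -1.0]]
force: [-1.1, -2.2, 1.3]
opening: 0.268
```

```bash
python3 st.py
```

```text
29.85 [0.5048 0.0711 0.1339] [-1.09 -2.19  1.32] [-0.36  0.18  0.01] 0.268
r 0.07235773038313814 ang -2.498255054591115 Fr 2.4165457465897138 Ft -0.3654326869837782
```

```bash
python3 arc.py .5463 .1304 .0727 3.76 4.86 12 "(.5047,.0711)"
```

```text
[[[0.0042, -0.0058, 0], [0, 0, 0]], [[0.0087, -0.0106, 0], [0, 0, 0]], [[0.0137, -0.015, 0], [0, 0, 0]], [[0.0191, -0.019, 0], [0, 0, 0]], [[0.0248, -0.0224, 0], [0, 0, 0]], [[0.0308, -0.0253, 0], [0, 0, 0]], [[0.0371, -0.0276, 0], [0, 0, 0]], [[0.0435, -0.0294, 0], [0, 0, 0]], [[0.0501, -0.0305, 0], [0, 0, 0]], [[0.0567, -0.0311, 0], [0, 0, 0]], [[0.0634, -0.031, 0], [0, 0, 0]], [[0.07, -0.0303, 0], [0, 0, 0]]] end cmd xy [0.4744, 0.1411]
```

Emit:
{"method": "servo_tool", "body": {"targets": [[[0.0037,-0.0047,0],[0,0,0]],[[0.0086,-0.0105,0],[0,0,0]],[[0.0137,-0.015,0],[0,0,0]],[[0.0191,-0.019,0],[0,0,0]],[[0.0248,-0.0224,0],[0,0,0]],[[0.0308,-0.0253,0],[0,0,0]],[[0.0371,-0.0276,0],[0,0,0]],[[0.0435,-0.0294,0],[0,0,0]],[[0.0501,-0.0305,0],[0,0,0]],[[0.0567,-0.0311,0],[0,0,0]],[[0.0634,-0.031,0],[0,0,0]],[[0.07,-0.0303,0],[0,0,0]]]}}

```text
time_s: 31.35
position: [0.475, 0.1415, 0.134]
tcp_rot: [[0.0, 1.0, -0.001], [1.0, -0.0, 0.0], [0.0, -0.001, -1.0]]
force: [-4.2, -2.3, 5.1]
opening: 0.267
```

```bash
python3 st.py
```

```text
31.35 [0.475  0.1415 0.134 ] [-4.17 -2.27  5.09] [-0.36  0.64 -0.02] 0.267
r 0.07212972736026296 ang -1.3838013137932108 Fr 3.775004319755151 Ft -2.8874681433872085
```

```bash
python3 arc.py .5463 .1304 .0727 4.865 5.965 11 "(.475,.1414)"
```

```text
[[[0.0072, 0.0009, 0], [0, 0, 0]], [[0.0141, 0.0031, 0], [0, 0, 0]], [[0.0208, 0.0059, 0], [0, 0, 0]], [[0.0272, 0.0094, 0], [0, 0, 0]], [[0.0331, 0.0135, 0], [0, 0, 0]], [[0.0387, 0.0182, 0], [0, 0, 0]], [[0.0437, 0.0235, 0], [0, 0, 0]], [[0.0482, 0.0292, 0], [0, 0, 0]], [[0.0522, 0.0353, 0], [0, 0, 0]], [[0.0554, 0.0418, 0], [0, 0, 0]], [[0.0581, 0.0486, 0], [0, 0, 0]]] end cmd xy [0.5236, 0.1995]
```

Emit:
{"method": "servo_tool", "body": {"targets": [[[0.0072,0.0009,0],[0,0,0]],[[0.0141,0.0031,0],[0,0,0]],[[0.0208,0.0059,0],[0,0,0]],[[0.0272,0.0094,0],[0,0,0]],[[0.0331,0.0135,0],[0,0,0]],[[0.0387,0.0182,0],[0,0,0]],[[0.0437,0.0235,0],[0,0,0]],[[0.0482,0.0292,0],[0,0,0]],[[0.0522,0.0353,0],[0,0,0]],[[0.0554,0.0418,0],[0,0,0]],[[0.0581,0.0486,0],[0,0,0]]]}}

```text
time_s: 32.72
position: [0.5249, 0.1993, 0.134]
tcp_rot: [[0.0, 1.0, 0.0], [1.0, -0.0, 0.0], [0.0, 0.0, -1.0]]
force: [-3.7, 1.1, 2.0]
opening: 0.27
```

```bash
python3 st.py; python3 arc.py .5463 .1304 .0726 5.975 6.25 5 "(.5244,.1993)"
```

```text
32.725 [0.5249 0.1993 0.134 ] [-3.66  1.09  2.02] [ 0.19  0.49 -0.04] 0.27
r 0.07220013703639525 ang -0.26889150698287523 Fr 2.1301647897307108 Ft -3.1664384828753906
[[[0.0014, 0.0037, 0], [0, 0, 0]], [[0.0023, 0.0076, 0], [0, 0, 0]], [[0.003, 0.0115, 0], [0, 0, 0]], [[0.0034, 0.0155, 0], [0, 0, 0]], [[0.0037, 0.0195, 0], [0, 0, 0]]] end cmd xy [0.5439, 0.203]
```

Ease in and hold on the mark.

Emit:
{"method": "servo_tool", "body": {"targets": [[[0.0014,0.0044,0],[0,0,0]],[[0.0023,0.0085,0],[0,0,0]],[[0.003,0.0122,0],[0,0,0]],[[0.0034,0.0155,0],[0,0,0]],[[0.0036,0.018,0],[0,0,0]],[[0.0037,0.0192,0],[0,0,0]],[[0.0037,0.0192,0],[0,0,0]],[[0.0037,0.0192,0],[0,0,0]]]}}

```text
time_s: 33.72
position: [0.5438, 0.2026, 0.1341]
tcp_rot: [[-0.0, 1.0, 0.001], [1.0, 0.0, 0.0], [0.0, 0.001, -1.0]]
force: [-1.9, 2.5, 0.2]
opening: 0.271
```

```bash
python3 st.py
```

```text
33.725 [0.5438 0.2026 0.1341] [-1.85  2.53  0.2 ] [0.25 0.13 0.  ] 0.271
r 0.07229276501235167 ang -0.0023338002480834882 Fr 2.5977793677556984 Ft -1.7615961003912257
```

Parked at about 0 rad by my estimate. Next I release, lift clear, move off and look.

Emit:
{"method": "servo_tool", "body": {"targets": [[[0,0,0],[0,0,0]],[[0,0,0],[0,0,0]],[[0,0,0],[0,0,0]],[[0,0,0],[0,0,0]],[[0,0,-0.02],[0,0,0]],[[0,0,-0.05],[0,0,0]],[[0,0,-0.09],[0,0,0]],[[0,0,-0.12],[0,0,0]],[[0,-0.04,-0.12],[0,0,0]],[[0.04,-0.08,-0.12],[0,0,0]],[[0.09,-0.1,-0.12],[0,0,0]],[[0.14,-0.1,-0.12],[0,0,0]]], "gripper": 0.06}}

```text
time_s: 35.22
position: [0.4415, 0.3435, 0.2544]
tcp_rot: [[-0.0, 1.0, -0.0], [1.0, 0.0, -0.0], [-0.0, -0.0, -1.0]]
force: [0.2, 0.3, 0.6]
opening: 0.693
```

Emit:
{"method": "servo_tool", "body": {"targets": [[[0.03,0,0],[0,0,0]],[[0.06,0,0],[0,0,0]],[[0.06,0,0],[0,0,0]],[[0.06,0,0],[0,0,0]]]}}

```text
time_s: 35.72
position: [0.4431, 0.4019, 0.2538]
tcp_rot: [[-0.0, 1.0, -0.001], [1.0, 0.0, -0.001], [-0.001, -0.001, -1.0]]
force: [-0.2, 0.4, -0.9]
opening: 0.688
```

```bash
python3 st.py
python3 - <<'E'
from h import *
a=cap('top','t9.png');b=cap('side','s9.png')
x=cv2.resize(a['pixels'][140:215,200:305],None,fx=5,fy=5,interpolation=cv2.INTER_CUBIC)
y=cv2.resize(b['pixels'][165:265,200:290],(270,300),interpolation=cv2.INTER_CUBIC)
y=cv2.copyMakeBorder(y,0,x.shape[0]-300,0,0,cv2.BORDER_CONSTANT)
cv2.imwrite('pics/c9.png',np.hstack([x,y]))
E
```

```text
35.725 [0.4431 0.4019 0.2538] [-0.18  0.38 -0.9 ] [ 0.   -0.11 -0.02] 0.688
r 0.2904323945806862 ang -0.3307733463282613 Fr 0.41830674151107033 Ft -0.037763162046266674
```

View pics/c9.png

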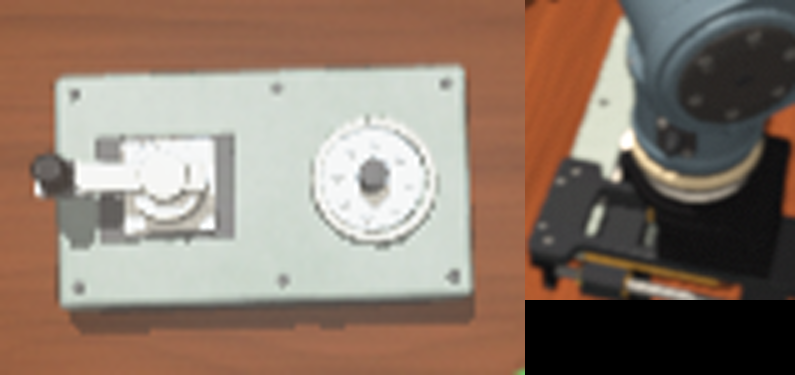

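The top view shows the crank arm running straight along the machine's axis over the hidden rest mark, from hub (162,175) to handle (50,175). The jig is centred in the cup at (373,178), and the gripper is clear. Handing in.

```bash
python3 -c "
from rig import order
print(order.hand_in())"
```

```text
the job is handed in; nothing more can be done
None
```

The jig is in the cup, the crank has been turned two full turns clockwise, and the handle is parked over the rest mark. I handed in at about 36 s, with the gripper clear of everything.

**Jig:** I took it by the knob and lowered it into the cup. It met almost no force until its underside read 60.4 mm, against 60 mm for the cup bottom. The last top picture shows it centred in the rim. I judged that it lies flat from the release height and that picture only; the arm blocked the side view of the cup at the end.

**Crank:**
- **Speed:** the commanded speed was at most about 0.13 turn/s, with slow creeping over each heavy point. I saw no racing off or running back in the readings, but force and position were read only at the end of each move.
- **Side load:** the pull along the crank arm stayed under about 5 N in all readings.
- **Heavy points:** while pushing up to them, the readings showed about 25 N around the turn, more than the 12–20 N expected. There was also about 20 N downwards on the tool, and the arm lagged by up to 13 mm. The resistance also faded about 0.2 rad later than my angle estimate predicted. In both turns it still eased off gradually.

**Parking:** the last angle was about 0.00 rad from the mark by my circle fit. The picture agrees that the crank arm lies along the machine's axis, but the mark itself is hidden under it.

I didn't touch the other things on the bench, though I did not check them again at the end.

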